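# Load the two-port vial reader and hold its flap at the balance point

### The job

Stand the glass vial upright and centred on top of the reader's narrow sample post and let go of it. Then grip the steel rod that sticks out at the front of the reader's heavy hinged flap, swing the flap up from whichever light port it is lying on to its balance point, where it stands straight up and both ports are open, and finish while still gripping the rod and holding the flap still there, so that it falls neither way. Do not disturb the other things on the bench.

Things in the scene. Friction and masses are not known exactly. Their poses are not given: they have to be found in the camera images.
- vial: the vial to load: small closed glass glass scintillation vial with a cap, straight cylinder, 28 mm diameter, 60 mm tall, about 35 g, standing upright on the bench to the left or to the right of the reader. Origin at the centre of its underside, z along its axis. When on the left, the overhanging console edge (170 to 245 mm up) is about 80 mm beyond it.
- reader: the two-port vial reader, fixed to the bench; place and yaw differ from run to run. Origin on the bench under its middle; own x points to its back, y to its left, z up. Front half: white housing, x from -85 to 0 mm, 200 mm wide (y), top 68 mm high, with a round light port in the left and the right half of its top. Behind: base plate 10 mm thick, 75 mm wide, x up to 125 mm, with the sample post.
- post_top (a point): centre of the flat top face of the thin round aluminium sample post behind the housing, 85 mm behind the reader's origin (own +x), 70 mm above the bench. The top face is 27 mm in diameter, without rim or recess. A fixed instrument console overhangs the bench to the left, its edge 170 to 245 mm up and at least 85 mm from the post: come from straight above.
- flap (a joint): hinge angle of the flap, rad. 0: lying level toward the reader's left (own +y) over the left port; pi/2: straight up, the balance point; pi: lying level toward the right over the right port. About 0.28 kg, symmetric about its plane, no spring and nearly no friction: let go anywhere but exactly upright it falls to 0 or pi. At the start it lies at one of these ends.
- flap_hinge (a point): point on the hinge axis in the middle of the flap's width, 43 mm in front (own -x) of the reader's origin, 75 mm above the bench. The axis runs along the reader's own x. The flap is an aluminium plate 5 mm thick and 74 mm wide along the axis, reaching 86 mm from it.
- rod_grip (a point): where to grip the flap, on the axis of a round steel rod, 12 mm in diameter, parallel to the hinge axis and 80 mm from it, that sticks out 54 mm past the flap on the reader's front: 66 mm before flap_hinge, 29 mm past the flap's edge, 25 mm from the rod's end. Under it is only the bench; 75 mm high with the flap lying, 155 mm upright. The rod can turn in the fingers.
- small_bottle: bystander: bottle with a screw cap, 57 mm diameter, 119 mm tall, standing loose at the right, beyond the reader. Origin at the centre of its underside.
- timer: bystander: flat lab timer 58x64x18 mm lying loose on the bench at the front left. Origin at the centre of its underside.
- spanner: bystander: small steel spanner 21x133x6 mm lying loose on the bench near the front edge of the bench. Origin at the centre of its underside.
- tape_roll: bystander: large large roll of tape 104x102x25 mm lying loose behind the reader. Origin at the centre of its underside.
- stopcock: bystander: small plastic stopcock 20x70x32 mm lying loose behind the reader. Origin at the centre of its underside.
- black_tape: bystander: small roll of tape, 58x56x19 mm, lying loose on the other side of the reader from the vial. Origin at the centre of its underside.
Things that resemble listed ones, but are neither listed nor needed, are in the scene too. Leave any blue or red look-alike of the vial alone.

How it is judged:
On the way, in this order (a step that is already met when the one before it is completed fails the run):
1. the vial stands released on the post (distance between vial and post_top below 0.01 m and angle between vial's own z axis and vertical below 0.1 rad and linear speed of vial below 0.02 m/s and contact force between each of the arm, the fingers and vial below 0.05 N), for 0.3 s.
2. the flap is held upright at its balance point by the fingers (value of joint flap between 1.471 and 1.671 rad and contact force between the fingers and flap above 0.5 N), for 0.3 s.
At the end, for the whole second after the job is handed in: The program finishes with the fingers gripping the flap (more than 0.5 N), the flap still and within 0.1 rad (about 6 degrees) of straight up, and the vial standing released, upright (within 0.1 rad) and at rest on the post, the centre of its underside within 10 mm of the centre of the post's top (all of step 2 and velocity of joint flap between -0.1 and 0.1 rad/s and distance between vial and post_top below 0.01 m and angle between vial's own z axis and vertical below 0.1 rad and linear speed of vial below 0.02 m/s and contact force between anything else and vial above 0.1 N and contact force between the fingers and vial below 0.05 N); the arm keeps its last pose, push and grip.
It fails at once if a bystander is moved more than 25 mm (distance of any of black_tape, small_bottle, timer, spanner, tape_roll, stopcock from where it was at the start of the episode above 0.025 m).
It also fails if it takes over 54 s, if anything falls off the work surface, if the arm or the gripper's body presses on something with over 40 N, if the wrist force passes 120 N, or if a joint passes its speed limit or range.

### The arm

A 6-joint arm with a two-finger parallel gripper is mounted at the origin on a cart in front of the work surface, level with it; the furniture and walls round the work are solid. World frame = base frame: x ahead of the robot, y to its left, z up, the work surface at z = 0. Lengths are in m, angles in rad, forces in N, time in s.
With the tool pointing down it reaches from about 0.25 to 0.8 m from the base axis. Payload 8.5 kg.
Tool frame: the origin (TCP) lies at the centre of the arm's flange, where the gripper is bolted on; the fingertips stand 173 mm ahead of it and the grasp point (between the pads) lies 155 mm ahead of it; z points along the fingers, y is the line along which they close (so a half turn about z gives the same grasp; the last joint's range is limited). The gripper opens to 85 mm and grips with 20 to 120 N. Pads are 22 mm wide; open, the fingers measure 114 mm over their backs; the gripper's body (76 mm by 85 mm) begins 54 mm behind the grasp point. The pads swing forward as they close: fully open they stand 13 mm farther back than shut.
Start: joints at [-1.188, 0.238, -0.013, 1.319, 0, 1.571], TCP at [0.196, -0.487, 0.405] pointing down, gripper open.
Joint ranges: [-2.66, 2.66], [-1.03, 1.9], [-1.14, 1.46], [-1.82, 2.27], [-1.45, 1.34], [-3.14, 3.14]. Speed limits (rad/s): [2.22, 2.22, 2.79, 3.14, 3.14, 3.14].

### API

Orientations are given as [roll, pitch, yaw] about the fixed x, y, z axes, in that order (R = Rz(yaw) Ry(pitch) Rx(roll)).
In Python, from station import * gives the robot as it stands. The module is installed in compiled form; this text tells all that it offers.
- The arm moves only by the tool arm_command, never from a script. Its argument "series" is a list of rows, each a list of 5 numbers: the shift along the tool's x, y, z in mm, then the turn about the tool's z in rad, then the opening, from 0 (shut) to 1 (fully open). A call has 1 to 10 rows; each row shifts and turns the commanded pose from where the row before left it, along the tool's axes as they then stand; what a row does not reach is not made up. A row lasts 1/12 s, in which the tool goes at most 41.7 mm and 7.16 degrees, less where a joint would pass 70% of its speed; a pose out of reach is approached as far as the arm can. A call is refused whole if a number of a shift passes 41.7 or a number of a turn 0.125, either way. A call with a gripper value outside its range is refused whole. The fingers move at their own pace and stop on an object; the grip force is fixed at half the most. Time passes only in rows, so rows that do not move let the fingers close. It gives the time, the measured TCP pose, the force, the opening and the grip force at its end, in the units of the state.
- get_obs(): the state, without advancing time (a new reading comes with each control period).
- read_camera(name): name is "side" or "top"; returns a dict with "pixels" (480x640x3 uint8, red, green, blue), "intrinsics" (3x3 intrinsics, pixels), "pose" (4x4, takes a point from camera to world coordinates). Camera axes: x right, y up, looking along -z (the intrinsics and any distortion apply to the point x, -y, -z); pixel columns grow to the right and rows downward; lengths in m; the calibration is good to about 2 mm. A picture is of the moment at which its call begins. There is no depth.
- sign_off(): hands the job in; it is judged then, once.
The state is a dict: "t": time; "joint_positions": joint angles; "qvel": joint speeds; "joint_torque": joint torques, N m; "eef_pos": TCP position; "eef_rot": TCP orientation; "contact_force": force on the tool from outside, world axes, zero at the start; "wrist_torque": the same for the moment, N m; "gripper_width": finger opening in m; "finger_force": force on a finger pad.
Only numpy, scipy, OpenCV 4.12 (cv2) and the standard library are available. Lean on these libraries where they do the work, as an engineer would, in place of code of your own. Each camera call takes 0.05 s, during which the arm holds its last target. There are 200 camera calls.

## Working session

There is one attempt and no reset: what is moved stays moved. The work goes in short steps, Python scripts to look and compute and a tool call to move; the robot and the scene stay as the last step left them, time stands still between calls to the robot, and variables do not carry over. Pictures are saved under pics/ and viewed, at most 10 in all, crops included, and the job is handed in when it is done.

Besides the shell and the picture viewer there is one more tool, called after "Request:" as a command line: name --pt "numbers of a row" for each row, then --argument value for the rest. arm_command: Moves the arm, as the interface text tells. Its arguments: {"type":"object","properties":{"series":{"type":"array","items":{"type":"array","items":{"type":"number"}}}},"required":["series"]}

```bash
mkdir -p pics
cat > h.py <<'E'
from station import *
import numpy as np, cv2
def load(n): 
    z=np.load(f'{n}.npz'); return z['p'],z['K'],z['T']
def snap(n,tag):
    c=read_camera(n); np.savez(f'{n}.npz',p=c['pixels'],K=c['intrinsics'],T=c['pose'])
    cv2.imwrite(f'pics/{tag}.png',c['pixels'][:,:,::-1]); return c['pixels']
def ray(n,u,v):
    _,K,T=load(n); d=np.linalg.inv(K)@[u,v,1.]; d=T[:3,:3]@[d[0],-d[1],-d[2]]; return T[:3,3],d
def at(n,u,v,z):
    o,d=ray(n,u,v); return o+d*(z-o[2])/d[2]
def proj(n,P):
    _,K,T=load(n); q=T[:3,:3].T@(np.array(P)-T[:3,3]); q=K@[q[0],-q[1],-q[2]]; return q[:2]/q[2]
def tri(a,b):
    (o,d),(p,e)=a,b; d=d/np.linalg.norm(d); e=e/np.linalg.norm(e)
    s=np.linalg.lstsq(np.c_[d,-e],p-o,rcond=None)[0]; x,y=o+s[0]*d,p+s[1]*e; return (x+y)/2,np.linalg.norm(x-y)
E
python3 - <<'E'
from h import *
for n in('top','side'):
    snap(n,n+'0'); _,K,T=load(n); print(n,K.round(1).tolist(),T.round(3).tolist())
o=get_obs(); print(o['t'],o['eef_pos'],o['eef_rot'],o['gripper_width'])
E
```

```text
top [[598.7, 0.0, 315.6], [0.0, 598.7, 231.6], [0.0, 0.0, 1.0]] [[-0.483, 0.846, -0.224, 0.185], [-0.875, -0.467, 0.122, 0.151], [-0.001, 0.255, 0.967, 1.824], [0.0, 0.0, 0.0, 1.0]]
side [[609.3, 0.0, 311.3], [0.0, 609.3, 240.7], [0.0, 0.0, 1.0]] [[0.999, -0.016, 0.052, 0.64], [0.05, 0.651, -0.757, -1.147], [-0.022, 0.759, 0.651, 0.99], [0.0, 0.0, 0.0, 1.0]]
0.1 [ 0.19604149 -0.48686685  0.40413537] [-3.14027341e+00 -2.11776854e-05  3.82813524e-01] 0.08559598553655426
```

View pics/top0.png

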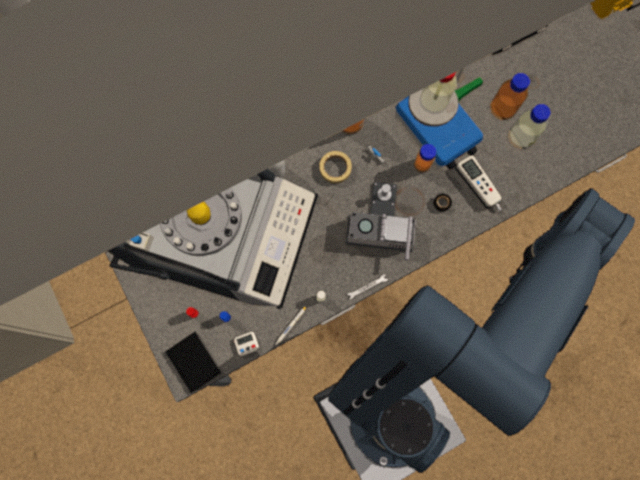

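View pics/side0.png

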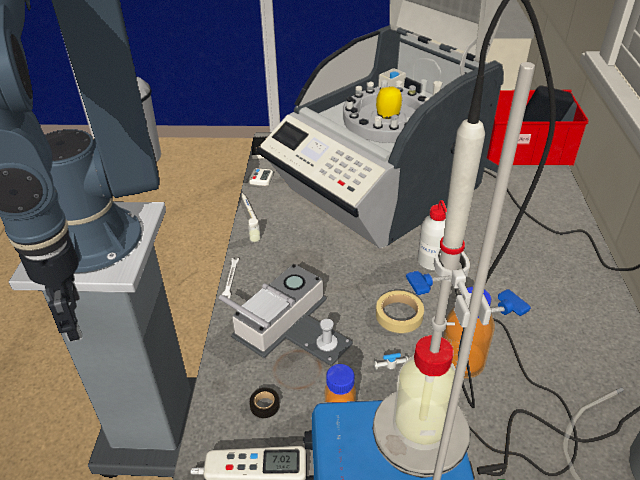

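The top view shows the reader at about (385,230). Its flap is the pale plate on the right half at (398,232), and the post top is near (385,190). A white vial candidate stands at (321,297) in the top view and (254,232) in the side view. The red (192,312) and blue (225,316) caps are look-alikes. I'll check the rest in an enlarged crop.

Run:
```python
from h import *
t,_,_=load('top'); s,_,_=load('side')
a=cv2.resize(t[165:325,270:430],(400,600)[:1]*2,interpolation=cv2.INTER_CUBIC)
b=cv2.resize(s[190:370,200:360],(400,450),interpolation=cv2.INTER_CUBIC)
im=np.zeros((450,800,3),np.uint8); im[:400,:400]=a; im[:,400:]=b
cv2.imwrite('pics/crop1.png',im[:,:,::-1])
for n,u,v,z in [('top',321,297,.06),('side',254,226,.06),('top',384.5,190,.07),('side',326.5,325,.07)]: print(n,at(n,u,v,z).round(4))
```

```text
top [0.4094 0.0103 0.06  ]
side [ 0.4234 -0.0137  0.06  ]
top [ 0.6037 -0.3215  0.07  ]
side [ 0.609  -0.3339  0.07  ]
```

View pics/crop1.png

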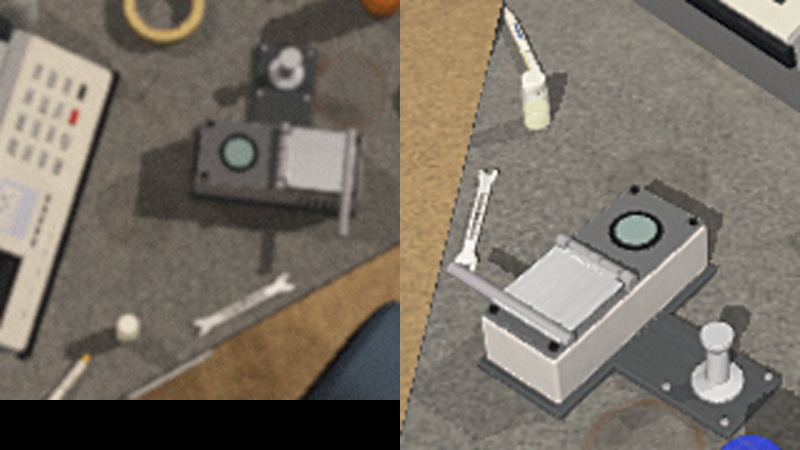

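Run:
```python
from h import *
from scipy.optimize import least_squares as ls
obs=[('side',0,100,68,323.2,281.2),('side',0,-100,68,264,336.8),('side',-85,-100,68,234,317.2),('side',-85,100,68,294,264.8),('side',85,0,70,326.4,323.6),
('top',85,0,70,386,189),('top',0,100,68,350,213.8),('top',-85,100,68,348,243)]
def W(p,x,y,z):
    c,s=np.cos(p[2]),np.sin(p[2]); return np.array([p[0]+(c*x-s*y)/1e3,p[1]+(s*x+c*y)/1e3,z/1e3])
f=lambda p:np.concatenate([proj(o[0],W(p,*o[1:4]))-o[4:] for o in obs])
r=ls(f,[.55,-.3,0],loss='soft_l1'); p=r.x; print('reader',p.round(4),f(p).reshape(-1,2).round(1).tolist())
print('post',W(p,85,0,70),'rod pi',W(p,-109,-80,75),'rod up',W(p,-109,0,155))
for n,P in[('side',W(p,-109,-80,75)),('top',W(p,-109,-80,75)),('side',W(p,-134,-80,75)),('top',W(p,-134,-80,75))]: print(n,proj(n,P).round(1))
# vial silhouettes
for n,box in(('top',(285,310,308,335)),('side',(208,246,242,268))):
    im=load(n)[0][box[0]:box[1],box[2]:box[3]].astype(float)
    bg=np.median(im.reshape(-1,3),0); m=((im.sum(2)-bg.sum())>70).astype(np.uint8)
    k,l,st,c=cv2.connectedComponentsWithStats(m); i=1+st[1:,4].argmax(); print(n,c[i]+[box[2],box[0]],st[i]+[box[2],box[0],0,0,0])
for z in(0,.03,.06): print(z,proj('side',[.41,0,z]),proj('top',[.41,0,z]))
```

```text
reader [ 0.5417 -0.2822 -0.5977] [[0.1, -2.6], [-0.7, -0.7], [-2.5, -0.0], [-1.4, -1.8], [1.6, -0.0], [-0.5, -2.5], [1.1, -3.8], [0.9, -6.2]]
post [ 0.61193772 -0.3299807   0.07      ] rod pi [ 0.40655017 -0.28694633  0.075     ] rod up [ 0.45156729 -0.2208142   0.155     ]
side [229.2 303.9]
top [408.2 249.4]
side [220.4 298.8]
top [407.8 257.5]
top [320.78571429 295.17857143] [316 290  10  11  84]
side [253.10791367 226.72302158] [247 208  13  34 278]
0 [251.32650987 241.02594938] [323.70681607 298.1420224 ]
0.03 [250.28265981 231.81464029] [323.82812448 296.67376256]
0.06 [249.21137387 222.36122706] [323.9533994  295.15749394]
```

Run:
```python
from h import *
from scipy.optimize import least_squares as ls
print('vial top',at('top',320.8,295.2,.055),'side',at('side',253.9,229.8,.03))
obs=[('side',0,100,68,323.2,281.2),('side',0,-100,68,264,336.8),('side',-85,-100,68,234,317.2),('side',-85,100,68,294,264.8),('side',85,0,70,326.4,323.2),
('top',85,0,70,386,188.5),('top',0,100,68,350,213.8)]
def W(p,x,y,z):
    c,s=np.cos(p[2]),np.sin(p[2]); return np.array([p[0]+(c*x-s*y)/1e3,p[1]+(s*x+c*y)/1e3,z/1e3])
f=lambda p:np.concatenate([(proj(o[0],W(p,*o[1:4]))-o[4:]) for o in obs])
for S in (obs,obs[:5]):
    obs=S; p=ls(f,[.55,-.3,0],loss='soft_l1').x; print('reader',p.round(4),f(p).reshape(-1,2).round(1).tolist(), W(p,85,0,70),W(p,-109,-80,75))
# annotate
im=[]
for n,(r0,c0) in(('top',(165,270)),('side',(190,200))):
    a=cv2.resize(load(n)[0][r0:r0+180,c0:c0+160],None,fx=2.5,fy=2.5,interpolation=cv2.INTER_CUBIC)
    for q in[(85,0,70),(-109,-80,75),(-134,-80,75),(-6,-80,75),(0,100,68),(0,-100,68),(-85,-100,68),(-85,100,68)]:
        u=((proj(n,W(p,*q))-[c0,r0]+.5)*2.5).round().astype(int); cv2.circle(a,tuple(map(int,u)),2,(255,0,0),-1)
    im.append(a)
cv2.imwrite('pics/ann.png',np.hstack(im)[:,:,::-1])
o=get_obs();print(o['t'])
```

```text
vial top [0.41505787 0.00783927 0.055     ] side [0.41801667 0.00799829 0.03      ]
reader [ 0.5421 -0.2827 -0.5993] [[0.4, -2.4], [-0.6, -0.5], [-2.3, 0.1], [-1.1, -1.6], [1.8, 0.6], [-0.4, -2.2], [1.2, -4.0]] [ 0.61229175 -0.33065377  0.07      ] [ 0.40697321 -0.28729138  0.075     ]
reader [ 0.5431 -0.2844 -0.6064] [[1.1, -1.7], [-0.5, -0.0], [-2.0, 0.4], [-0.3, -1.1], [2.1, 1.4]] [ 0.61289936 -0.33281737  0.07      ] [ 0.40789671 -0.28798534  0.075     ]
0.1
```

View pics/ann.png

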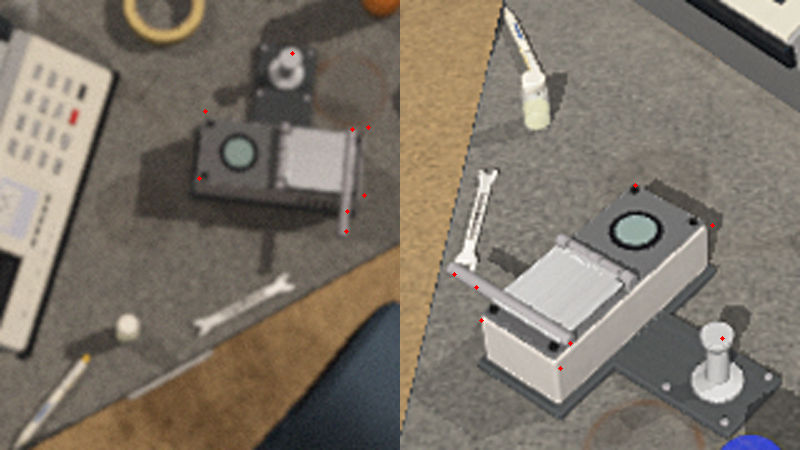

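The annotated picture matches the rod and housing to within about 5 mm. The only white-capped vial is at about (0.416, 0.008), top pixel (321,295). It's clear glass and neither red nor blue, so it's the one meant. I'll turn the tool first.

Request:
arm_command --pt "0 0 0 0.123 0.65" --pt "0 0 0 0.123 0.65" --pt "0 0 0 0.123 0.65" --pt "0 0 0 0.123 0.65" --pt "0 0 0 0.123 0.65" --pt "0 0 0 0.123 0.65" --pt "0 0 0 0.123 0.65" --pt "0 0 0 0.123 0.65" --pt "0 0 0 0 0.65"

```text
t: 0.85
eef_pos: [0.1961, -0.4869, 0.4043]
eef_rot: [-3.141, 0.001, -0.607]
contact_force: [1.2, -0.0, 1.3]
gripper_width: 0.0557
finger_force: 0.0
```

Run:
```python
from h import *
for n,box in(('top',(180,200,375,395)),('side',(316,330,315,338))):
    g=cv2.cvtColor(load(n)[0],cv2.COLOR_RGB2GRAY)[box[0]:box[1],box[2]:box[3]]; print(n,box); print(g if n=='top' else g)
for u,v in((386,189),(387,188)): print(at('top',u,v,.07))
for u,v in((326.,322.7),(326.4,323.6)): print(at('side',u,v,.07))
print('console',at('top',315,190,.2),at('top',280,300,.2),at('side',390,240,.17))
o=get_obs();print(o['t'],o['eef_pos'],o['eef_rot'],o['joint_positions'].round(2))
```

```text
top (180, 200, 375, 395)
[[ 63  66  66  63  64  69  61  68  68  64  65  67  60  59  56  68  61  63
   68  66]
 [ 62  70  67  62  68  68  65  60  66  61  65  71  66  65  60  64  59  65
   66  74]
 [ 82  79  65  67  66  63  57  59  55  54  60  61  63  64  65  65  64  63
   78  84]
 [104  97  74  68  65  60  56  64  59  75  81  89  85  80  65  67  71  72
   80  90]
 [108 102  79  67  68  65  60  76  95 119 135 148 143 116  94  68  69  68
   77  83]
 [ 81  82  71  68  73  62  73 105 147 164 171 174 170 160 133  90  64  71
   88  98]
 [ 67  64  62  63  66  62  86 137 174 179 182 181 179 181 160 113  73  71
   88 104]
 [ 63  63  63  66  68  77 116 154 183 185 180 177 182 184 170 133  85  72
   77  84]
 [ 64  64  63  65  93 115 143 172 180 180 182 182 179 180 173 130  90  62
   76  71]
 [ 65  62  66  91 131 159 163 166 173 182 178 184 180 182 163 133  74  65
   61  64]
 [ 68  62  76 119 155 175 161 144 160 176 184 179 185 173 154 122  77  64
   68  63]
 [ 60  64  95 142 169 170 144 118 126 151 164 171 167 172 163 138  95  71
   68  66]
 [ 65  68  98 148 160 146 117  88  91 108 118 126 144 1
[... 1712 characters left out ...]
4 125]
 [ 87  89  89  86  83 105 177 206 213 201 202 204 202 203 206 218 168 136
   78  82  83 116 118]
 [ 88  85  87  89  85  87 126 205 194 196 221 221 221 220 187 193 170  95
   82  83  83 118 121]
 [ 86  87  86  90  87  79  86 131 183 207 204 206 202 203 186 153 101  59
   77  87  95 136 125]]
[ 0.60421806 -0.32716663  0.07      ]
[ 0.60552757 -0.33152809  0.07      ]
[ 0.60780357 -0.32782405  0.07      ]
[ 0.60867923 -0.33018827  0.07      ]
console [ 0.66860203 -0.11264211  0.2       ] [0.43837467 0.12320252 0.2       ] [ 0.73585908 -0.18668784  0.17      ]
0.85 [ 0.19606386 -0.48691253  0.40433878] [-3.14111302e+00  6.81967298e-04 -6.06872066e-01] [-1.19  0.24 -0.01  1.32  0.    2.56]
```

The wrist joint would hit its limit at this yaw when the arm is over the vial, so I'll take the half-turn-equivalent grasp instead (yaw ≈ 2.54).

Request:
arm_command --pt "0 0 0 -0.125 0.65" --pt "0 0 0 -0.125 0.65" --pt "0 0 0 -0.125 0.65" --pt "0 0 0 -0.125 0.65" --pt "0 0 0 -0.125 0.65" --pt "0 0 0 -0.125 0.65" --pt "0 0 0 -0.125 0.65" --pt "0 0 0 -0.125 0.65" --pt "0 0 0 -0.125 0.65" --pt "0 0 0 -0.125 0.65"

```text
t: 1.68
eef_pos: [0.1961, -0.4869, 0.4044]
eef_rot: [-3.141, -0.0, 0.66]
contact_force: [0.6, 0.6, 0.4]
gripper_width: 0.0554
finger_force: 0.0
```

Request:
arm_command --pt "0 0 0 -0.125 0.65" --pt "0 0 0 -0.125 0.65" --pt "0 0 0 -0.125 0.65" --pt "0 0 0 -0.125 0.65" --pt "0 0 0 -0.125 0.65" --pt "0 0 0 -0.125 0.65" --pt "0 0 0 -0.125 0.65" --pt "0 0 0 -0.125 0.65" --pt "0 0 0 -0.125 0.65" --pt "0 0 0 -0.125 0.65"

```text
t: 2.52
eef_pos: [0.1961, -0.4869, 0.4044]
eef_rot: [-3.142, -0.001, 1.91]
contact_force: [0.5, 0.2, -0.4]
gripper_width: 0.0555
finger_force: 0.0
```

Request:
arm_command --pt "0 0 0 -0.125 0.65" --pt "0 0 0 -0.125 0.65" --pt "0 0 0 -0.125 0.65" --pt "0 0 0 -0.125 0.65" --pt "0 0 0 -0.125 0.65" --pt "0 0 0 -0.025 0.65" --pt "0 0 0 0 0.65"

```text
t: 3.1
eef_pos: [0.1961, -0.4869, 0.4045]
eef_rot: [3.141, -0.0, 2.55]
contact_force: [-0.4, -0.2, 0.2]
gripper_width: 0.0554
finger_force: 0.0
```

Request:
arm_command --pt "6.6 38.1 0 0 0.65" --pt "6.6 38.1 0 0 0.65" --pt "6.6 38.1 0 0 0.65" --pt "6.6 38.1 0 0 0.65" --pt "6.6 38.1 0 0 0.65" --pt "6.6 38.1 0 0 0.65" --pt "6.6 38.1 0 0 0.65" --pt "6.6 38.1 0 0 0.65" --pt "6.6 38.1 0 0 0.65" --pt "6.6 38.1 0 0 0.65"

```text
t: 3.93
eef_pos: [0.3543, -0.1323, 0.4049]
eef_rot: [3.141, 0.001, 2.546]
contact_force: [1.1, -0.2, -0.2]
gripper_width: 0.0554
finger_force: 0.0
```

Request:
arm_command --pt "6.6 38.1 0 0 0.65" --pt "6.6 38.1 0 0 0.65" --pt "6.6 38.1 0 0 0.65" --pt "6.6 38.1 0 0 0.65" --pt "0 0 30 0 0.65" --pt "0 0 30 0 0.65" --pt "0 0 30 0 0.65" --pt "0 0 10 0 0.65" --pt "0 0 0 0 0.65"

```text
t: 4.68
eef_pos: [0.4163, 0.0072, 0.3023]
eef_rot: [-3.139, -0.004, 2.547]
contact_force: [-0.1, 0.1, -0.2]
gripper_width: 0.0555
finger_force: 0.0
```

Run:
```python
from h import *
o=get_obs();print(o['t'],o['eef_pos'],o['eef_rot'],o['joint_positions'].round(2),o['gripper_width'])
P=o['eef_pos']; s=snap('side','s1'); snap('top','t1')
for z in(.155,.173): print(proj('side',P-[0,0,z]))
a=cv2.resize(s[80:260,180:340],None,fx=3,fy=3,interpolation=cv2.INTER_CUBIC); cv2.imwrite('pics/s1c.png',a[:,:,::-1])
```

```text
4.6833 [0.41631528 0.00724613 0.30229804] [-3.13886669 -0.00402052  2.547346  ] [ 0.02  0.12 -0.44  1.02  0.    0.61] 0.05550382667894239
[248.9959962  191.59184776]
[249.66695151 197.74651885]
```

View pics/s1c.png

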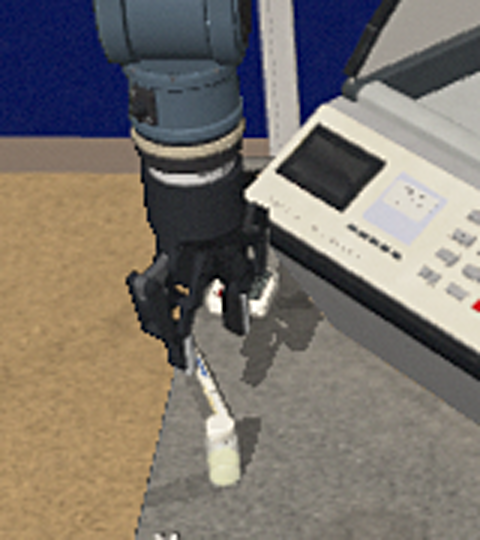

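Fingers straddle the vial (crop (222,450)), aligned as projected; console clears. Descend and grip.

Request:
arm_command --pt "-1 1 25 0 0.65" --pt "0 0 25 0 0.65" --pt "0 0 25 0 0.65" --pt "0 0 20 0 0.65" --pt "0 0 10 0 0.65" --pt "0 0 6 0 0.65" --pt "0 0 0 0 0.65" --pt "0 0 0 0 0.0" --pt "0 0 0 0 0.0" --pt "0 0 0 0 0.0"

```text
t: 5.62
eef_pos: [0.4195, 0.0073, 0.195]
eef_rot: [3.14, 0.002, 2.549]
contact_force: [-1.2, 1.0, 5.2]
gripper_width: 0.0268
finger_force: 58.5
```

Request:
arm_command --pt "0 0 0 0 0.0" --pt "0 0 0 0 0.0" --pt "0 0 0 0 0.0" --pt "0 0 0 0 0.0"

```text
t: 5.95
eef_pos: [0.4195, 0.0073, 0.195]
eef_rot: [3.14, 0.002, 2.549]
contact_force: [-1.5, -0.4, 5.9]
gripper_width: 0.0266
finger_force: 58.5
```

Request:
arm_command --pt "0 0 -10 0 0.0" --pt "0 0 -25 0 0.0" --pt "0 0 -35 0 0.0" --pt "0 0 -35 0 0.0" --pt "0 0 -35 0 0.0" --pt "0 0 -20 0 0.0" --pt "0 0 -5 0 0.0" --pt "0 0 0 0 0.0"

```text
t: 6.62
eef_pos: [0.4192, 0.0073, 0.3607]
eef_rot: [3.139, 0.004, 2.549]
contact_force: [-0.4, 0.3, -1.3]
gripper_width: 0.0269
finger_force: 59.0
```

Request:
arm_command --pt "-16 -8 0 0 0.0" --pt "-31 -15.7 0 0 0.0" --pt "-31 -15.7 0 0 0.0" --pt "-31 -15.7 0 0 0.0" --pt "-31 -15.7 0 0 0.0" --pt "-31 -15.7 0 0 0.0" --pt "-31 -15.7 0 0 0.0" --pt "-31 -15.7 0 0 0.0" --pt "-31 -15.7 0 0 0.0" --pt "-31 -15.7 0 0 0.0"

```text
t: 7.45
eef_pos: [0.5804, -0.2829, 0.3567]
eef_rot: [-3.141, -0.002, 2.549]
contact_force: [0.6, -0.2, -1.2]
gripper_width: 0.0268
finger_force: 59.0
```

Request:
arm_command --pt "-31 -15.7 0 0 0.0" --pt "-18 -9 0 0 0.0" --pt "0 0 0 0 0.0" --pt "0 0 0 0 0.0"

```text
t: 7.78
eef_pos: [0.6069, -0.33, 0.3559]
eef_rot: [-3.141, -0.004, 2.547]
contact_force: [-0.7, 0.6, -0.1]
gripper_width: 0.0264
finger_force: 59.0
```

Run:
```python
from h import *
s=snap('side','s2'); t=snap('top','t2')
o=get_obs();print(o['t'],o['eef_pos'],o['eef_rot'],o['joint_positions'].round(2),o['gripper_width'],o['contact_force'])
P=o['eef_pos']
for z in(.155,.19): print(proj('side',P-[0,0,z]))
a=cv2.resize(s[180:380,210:410],None,fx=3,fy=3,interpolation=cv2.INTER_CUBIC); cv2.imwrite('pics/s2c.png',a[:,:,::-1])
```

```text
7.8833 [ 0.60648907 -0.32856923  0.3573854 ] [-3.14158621e+00 -2.54548788e-03  2.54889586e+00] [-0.5   0.55  0.34  1.37  0.    0.1 ] 0.026764623451047777 [-0.39648094 -0.47521789 -1.13507313]
[324.84032908 275.23173113]
[324.97740416 288.54294155]
```

View pics/s2c.png

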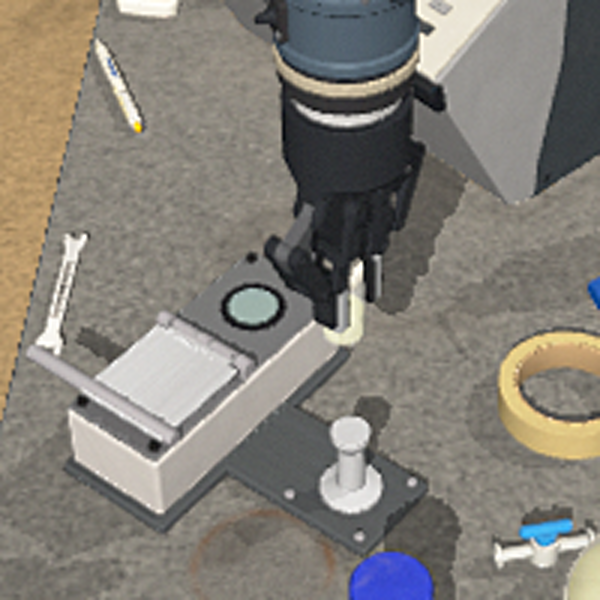

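The side crop shows the vial held upright between the pads, with its bottom at about (345,345). The post top is at (350,433), directly below. I'll lower to just above the post and check.

Request:
arm_command --pt "-1.5 0.5 20 0 0.0" --pt "0 0 25 0 0.0" --pt "0 0 20 0 0.0" --pt "0 0 10 0 0.0" --pt "0 0 8 0 0.0" --pt "0 0 0 0 0.0" --pt "0 0 0 0 0.0"

```text
t: 8.47
eef_pos: [0.6085, -0.3293, 0.2764]
eef_rot: [3.141, 0.0, 2.549]
contact_force: [0.3, -0.6, -0.0]
gripper_width: 0.027
finger_force: 59.0
```

Run:
```python
from h import *
s=snap('side','s3'); t=snap('top','t3')
o=get_obs();print(o['t'],o['eef_pos'],o['eef_rot'],o['contact_force'])
print(proj('side',o['eef_pos']-[0,0,.195]))
a=cv2.resize(s[280:360,280:380],None,fx=6,fy=6,interpolation=cv2.INTER_CUBIC); cv2.imwrite('pics/s3c.png',a[:,:,::-1])
```

```text
8.5667 [ 0.60878102 -0.32962975  0.27713956] [3.14131178e+00 1.95573921e-03 2.54891381e+00] [-0.74011708 -0.1029723   0.11035214]
[326.42477198 319.29587818]
```

View pics/s3c.png

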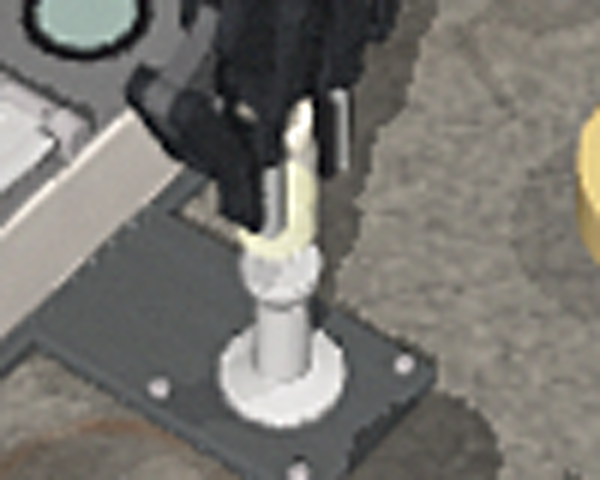

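Run:
```python
from h import *
s=load('side')[0].astype(int); r=s[312:334,317:337]
print('R-B'); print(r[:,:,0]-r[:,:,2]); print('G'); print(r[:,:,1])
th=np.linspace(0,6.283,60)
for c,z,R in(((.6085,-.3295),.082,.014),((.6085,-.3295),.07,.0135)):
    q=np.array([proj('side',[c[0]+R*np.cos(a),c[1]+R*np.sin(a),z]) for a in th]); print(q.min(0),q.max(0))
```

```text
R-B
[[ -6  -5  -5   0  -4   0  -5   2   2  -3  17  33  32  36  39  30  10  12
    8   8]
 [ -6  -3  -7  -3  -3  -7  -1   3   1  -1  17  22  36  39  40  21   7   9
    8   9]
 [ -7 -10  -5  -4  -4  -3  -2   4   3  -1  20  23  29  34  34  18   2   9
    9   8]
 [ -8  -8  -5  -4  -4  -5  -4   0   1   0  16  30  31  36  31  21   3   7
   10  12]
 [  8  -6  -9  -3  -7  -3  -2   0   3  -2   9  34  33  34  30  18   6   7
    7  10]
 [ 13  11   9   0  -8  -5  -3   2   2  -1  10  35  33  38  34  20   7   5
    8   8]
 [ 14  16  22  32  10  -8  -5   1  -1   5  30  35  36  38  33  21   6   9
   10   7]
 [  9  12  21  42  38  42  28   6   3  30  29  29  29  34  32  14   6   7
   10   7]
 [  7  10  14  32  33  28  34  32  30  31  28  28  33  35  19   7   8   8
    9   8]
 [  0   1   6  12  25  29  28  28  31  29  33  32  22  22   4   3   8   8
    8  12]
 [ -1  -3  -2   1   5  16  25  30  27  26  26  22   3   7   1   2   8  10
   10  10]
 [  1  -4  -2   1   4   2   3  10  12  12   9   7   0   2   1   1   4  10
   11  10]
 [ -1  -1   2   1   5   2   1   3   4   4   5   3   1   3   1   3   5   8
  
[... 2059 characters left out ...]
93  87 109 186 205 200 178 189 216 213 213 219 230 176 143  79  86
   86 121]
 [ 92  93  94  92 131 218 201 199 226 230 229 227 195 203 179 102  86  89
   91 123]
 [ 93  93  90  86  94 135 191 217 215 215 213 211 194 158 106  63  83  92
   99 142]
 [ 93  92  92  88  86 105 154 141 158 167 171 147 138 133  83  51  60  82
  104 105]
 [ 91  92  93  92  88 115 173 167 152 135 130 158 205 163  81  55  58  69
   88  84]
 [ 91  94  90  90  88 116 181 198 202 198 200 188 194 174 100  48  57  64
   92  94]
 [ 97  91  93  89  82 107 182 199 206 208 205 197 185 172 103  46  60  89
   94  93]]
[319.24558466 314.06313841] [333.32963915 324.6052966 ]
[319.57579298 318.29402418] [333.06974599 328.46251789]
```

The vial's bottom is about 2 mm toward tool +x of the post centre, which agrees with the grasp measurement. I'll shift, lower gently and watch the force.

Request:
arm_command --pt "-2.5 0 3 0 0.0" --pt "0 0 3 0 0.0" --pt "0 0 2.5 0 0.0" --pt "0 0 0 0 0.0" --pt "0 0 0 0 0.0"

```text
t: 8.98
eef_pos: [0.6104, -0.331, 0.2669]
eef_rot: [-3.142, -0.001, 2.549]
contact_force: [-0.3, -0.1, -0.1]
gripper_width: 0.0264
finger_force: 59.0
```

Request:
arm_command --pt "0 0 1.5 0 0.0" --pt "0 0 0 0 0.0" --pt "0 0 0 0 0.0"

```text
t: 9.23
eef_pos: [0.6105, -0.331, 0.2657]
eef_rot: [3.142, -0.0, 2.549]
contact_force: [0.1, 0.9, -0.0]
gripper_width: 0.0267
finger_force: 59.0
```

Request:
arm_command --pt "0 0 1 0 0.0" --pt "0 0 0 0 0.0" --pt "0 0 0 0 0.0"

```text
t: 9.48
eef_pos: [0.6106, -0.331, 0.2651]
eef_rot: [3.141, 0.001, 2.549]
contact_force: [-1.5, 1.2, 4.1]
gripper_width: 0.0269
finger_force: 59.2
```

Request:
arm_command --pt "0 0 0.8 0 0.0" --pt "0 0 0 0 0.0" --pt "0 0 0 0 0.0"

```text
t: 9.73
eef_pos: [0.6105, -0.331, 0.2651]
eef_rot: [3.141, 0.001, 2.549]
contact_force: [-2.6, 0.9, 8.8]
gripper_width: 0.0267
finger_force: 59.5
```

Request:
arm_command --pt "0 0 -1.2 0 0.0" --pt "0 0 0 0 0.0" --pt "0 0 0 0 0.35" --pt "0 0 0 0 0.4" --pt "0 0 0 0 0.5" --pt "0 0 0 0 0.6" --pt "0 0 0 0 0.6" --pt "0 0 0 0 0.6"

```text
t: 10.4
eef_pos: [0.6105, -0.331, 0.265]
eef_rot: [3.142, -0.0, 2.549]
contact_force: [0.6, -0.4, 1.2]
gripper_width: 0.0516
finger_force: 0.0
```

Run:
```python
from h import *
s=snap('side','s4'); t=snap('top','t4')
o=get_obs();print(o['t'],o['eef_pos'],o['contact_force'],o['gripper_width'])
a=cv2.resize(s[270:350,280:380],None,fx=6,fy=6,interpolation=cv2.INTER_CUBIC); cv2.imwrite('pics/s4c.png',a[:,:,::-1])
```

```text
10.5 [ 0.61052749 -0.33100568  0.26503486] [ 0.21962605 -0.10271315 -0.33278356] 0.0517136226329342
```

View pics/s4c.png

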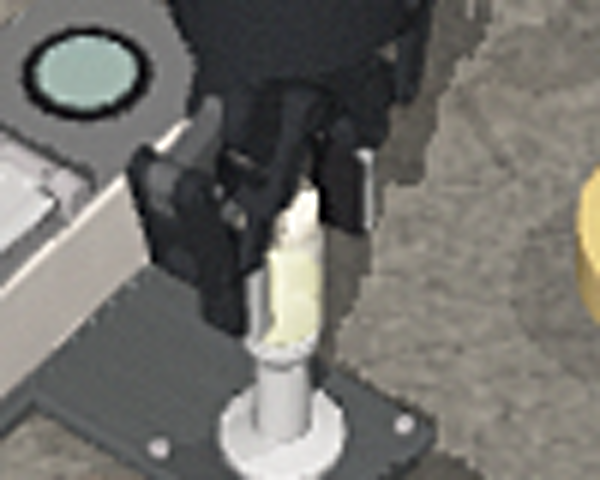

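The vial stands on the post, with its right edge in line with the post's at crop x≈322. The fingers are open, so I'll rise straight up and check.

Request:
arm_command --pt "0 0 -5 0 0.6" --pt "0 0 -10 0 0.6" --pt "0 0 -20 0 0.6" --pt "0 0 -30 0 0.6" --pt "0 0 -30 0 0.6" --pt "0 0 -10 0 0.6" --pt "0 0 0 0 0.6"

```text
t: 11.08
eef_pos: [0.611, -0.3312, 0.3747]
eef_rot: [3.141, 0.007, 2.549]
contact_force: [-0.1, 0.8, 0.5]
gripper_width: 0.0511
finger_force: 0.0
```

Run:
```python
from h import *
s=snap('side','s5'); t=snap('top','t5')
o=get_obs();print(o['t'],o['eef_pos'],o['joint_positions'].round(2))
r=s[285:336,314:340].astype(int); m=((r[:,:,0]-r[:,:,2]>14)&(r[:,:,1]>140)).astype(np.uint8)
for i,row in enumerate(r[:,:,1]): print(285+i,' '.join('%3d'%x for x in row))
th=np.linspace(0,6.283,60)
for c,z,R in(((.6085,-.3295),.07,.014),((.6085,-.3295),.13,.014)):
    q=np.array([proj('side',[c[0]+R*np.cos(a),c[1]+R*np.sin(a),z]) for a in th]); print(q.min(0),q.max(0))
```

```text
11.1833 [ 0.61049582 -0.33098819  0.37040095] [-0.5   0.55  0.39  1.41  0.    0.1 ]
285 131 174 239 145  43   9  46 143 180 166 162  62  96 136 124 125 127 132 137 139 136 135 135 135 140 140
286 166 235 211 170 160 127 135 181 181 167  96  73  92 131 128 135 130 120 130 138 141 139 138 138 137 138
287 231 204 172 172 174 169 169 176 171 111  67  84 125 131 126 133 126 118 132 136 126 130 129 130 137 139
288 204 170 167 173 171 172 173 170 167  73  76  83 133 128 122 123 123 122 133 138 135 125 126 128 126 126
289 171 167 170 173 171 168 170 170 166  72  79  91 135 129 126 127 133 132 141 138 128 124 128 133 133 127
290 167 169 168 170 169 171 168 168 168  78  83  88 139 130 125 136 141 136 140 141 138 140 140  94  96  97
291 172 169 169 168 171 165 165 170 168  71  89 138 132 126 123 132 132 125 132 136 126  97 102  87  82  81
292 169 170 170 171 171 165 167 171 169  66  88 140 138 135 138 134 135 135 143 141  94  89  89  86  81  82
293 169 170 170 171 169 163 167 169 169  66  87 133 137 142 150 142 144 147 149 141  86  91  96  96  90  90
294 168 170 170 171 168 167 165 170 169  87 
[... 3901 characters left out ...]
72 148 139 131  81  53  64  80 102 104  98 137 131
331  90  90  90  93  91  90  88  90 114 171 169 149 131 126 158 203 161  83  54  60  67  90  85  89 101 105
332  94  96  90  91  90  89  86  88 117 182 199 200 198 197 190 194 171  98  53  58  63  92  93  80  75  97
333  96  93  92  94  93  89  87  82 105 181 197 206 207 203 194 185 170 101  43  59  91  96  90  90  85  66
334  94  95  94  93  94  88  93 120 154 178 197 205 207 205 194 185 170 121  65  78  88  88  93  94  92  90
335  91  93  93  93  81  63 131 183 158 178 196 205 204 205 193 187 169 131 150 204  78  81  91  95  89  94
[319.32599583 318.10880169] [333.31984069 328.65396186]
[318.91329925 297.34982519] [333.3701306 307.869934 ]
```

Vial is centred: its columns 319.8–333 match the post's, and it stands upright. Next I'll refine the rod position from the two images.

Run:
```python
from h import *
from scipy.optimize import least_squares as ls
def W(p,x,y,z):
    c,s=np.cos(p[2]),np.sin(p[2]); return np.array([p[0]+(c*x-s*y)/1e3,p[1]+(s*x+c*y)/1e3,z/1e3])
np.set_printoptions(linewidth=200)
s,t=load('side')[0],load('top')[0]
for yaw in(-.57,-.6,-.63):
    p=(.6085-.085*np.cos(yaw),-.3295-.085*np.sin(yaw),yaw)
    print(yaw,[proj(n,W(p,x,-80,75)).round(1).tolist() for n in('side','top') for x in(-134,-109,-80,-6)],W(p,-109,-80,75).round(4))
# rod row profiles: side columns near rod; print gray columns
g=cv2.cvtColor(s,cv2.COLOR_RGB2GRAY)
print('side rows 290-312, cols 216-236'); print(g[290:312,216:237])
g=cv2.cvtColor(t,cv2.COLOR_RGB2GRAY)
print('top rows 236-262 cols 400-418'); print(g[236:263,400:419])
```

```text
-0.57 [[217.6, 300.8], [226.7, 305.7], [237.3, 311.6], [265.6, 327.2], [410.3, 258.0], [410.5, 249.9], [410.8, 240.5], [411.4, 216.9]] [ 0.402  -0.2922  0.075 ]
-0.6 [[218.9, 298.4], [227.7, 303.6], [238.1, 309.6], [265.6, 325.8], [408.1, 258.6], [408.5, 250.5], [409.1, 241.1], [410.4, 217.6]] [ 0.4032 -0.286   0.075 ]
-0.63 [[220.3, 296.1], [228.8, 301.4], [238.9, 307.7], [265.6, 324.4], [405.8, 259.2], [406.5, 251.1], [407.4, 241.7], [409.5, 218.3]] [ 0.4046 -0.2798  0.075 ]
side rows 290-312, cols 216-236
[[149 100 129 134 130 130 127 113 143 244 250 246 246 191  79 132 132 135 138 137 133]
 [150  89 140 139 130 123 117 149 233 246 247 245 246 221  58  89 127 146 146 124  94]
 [156 115 136 138 126 116 150 239 243 244 245 245 246 238 113  73 128 138 141 128  90]
 [165 126 137 139 125 140 215 248 249 246 246 245 246 244 209  69 124 129 124  88  87]
 [ 84 130 136 133 120 143 239 254 252 255 255 253 244 244 210  62 122 131 128 118  73]
 [ 67 124 122 137 182 170 168 163 164 226 223 214 223 244 188 130 137 136 126 137 137]
 [104 129 134 170 196 184 172 155 130 123 111 136 232 252 152 11
[... 2279 characters left out ...]
61 76 69 62 77 69 77 74 71 74 71 73 67]
 [68 75 72 76 73 68 73 69 74 70 68 73 69 72 76 74 74 71 73]
 [74 69 71 74 72 71 68 70 74 68 74 68 76 70 68 69 67 74 74]
 [73 71 75 71 76 71 77 72 75 74 73 74 75 74 71 74 74 71 72]
 [78 67 73 71 73 69 71 68 70 72 75 75 67 72 72 73 70 74 73]
 [70 73 72 76 76 73 74 77 73 73 74 74 75 76 72 74 68 74 76]
 [76 77 75 76 75 77 72 76 74 75 74 74 75 75 74 74 72 75 72]
 [75 81 75 73 74 69 73 74 74 75 75 77 78 78 74 73 76 78 78]
 [74 75 75 74 77 76 78 73 74 71 79 72 81 76 76 73 76 79 74]
 [73 75 75 73 78 75 75 74 74 77 74 74 79 73 80 78 73 80 72]
 [68 73 74 70 74 76 78 75 76 72 78 73 73 75 77 76 75 79 71]
 [76 77 79 74 75 79 75 76 81 72 73 82 77 76 76 76 71 78 76]]
```

Request:
arm_command --pt "0 0 0 0.022 0.6" --pt "20 -8 0 0 0.6" --pt "36 -14.4 0 0 0.6" --pt "36 -14.4 0 0 0.6" --pt "36 -14.4 0 0 0.6" --pt "36 -14.4 0 0 0.6" --pt "35.4 -14.2 0 0 0.6" --pt "0 0 30 0 0.6" --pt "0 0 30 0 0.6" --pt "0 0 20 0 0.6"

```text
t: 12.02
eef_pos: [0.3999, -0.2804, 0.2876]
eef_rot: [3.142, -0.002, 2.525]
contact_force: [-0.4, -0.1, 0.3]
gripper_width: 0.0514
finger_force: 0.0
```

Request:
arm_command --pt "0 0 0 0 0.6" --pt "0 0 0 0 0.6"

```text
t: 12.18
eef_pos: [0.401, -0.2808, 0.2889]
eef_rot: [3.142, -0.004, 2.526]
contact_force: [-0.7, -0.1, -0.3]
gripper_width: 0.0513
finger_force: 0.0
```

Run:
```python
from h import *
s=snap('side','s6'); t=snap('top','t6')
o=get_obs();print(o['t'],o['eef_pos'],o['eef_rot'],o['joint_positions'].round(2))
a=cv2.resize(s[210:360,180:340],None,fx=4,fy=4,interpolation=cv2.INTER_CUBIC)
for z in(.155,.214): 
    u=((proj('side',o['eef_pos']-[0,0,z])-[180,210]+.5)*4); cv2.circle(a,tuple(int(x) for x in u),3,(255,0,0),-1)
cv2.imwrite('pics/s6c.png',a[:,:,::-1])
```

```text
12.2833 [ 0.40196634 -0.28136531  0.29075217] [3.14155963e+00 2.43415251e-04 2.52649885e+00] [-0.61  0.25 -0.31  1.02  0.    0.  ]
```

View pics/s6c.png

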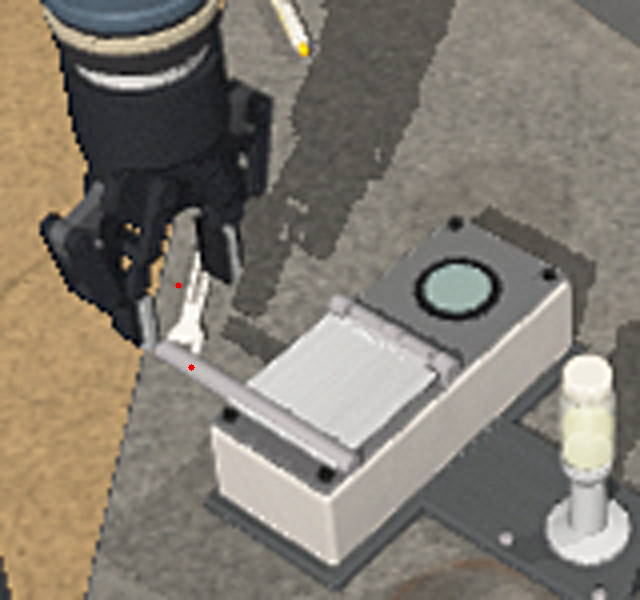

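Rod grip point is under the gripper: the lower dot at (191,367) sits on the rod, about 22 mm from its end. The vial stands on the post. Descend and grip.

Request:
arm_command --pt "0 0 20 0 0.6" --pt "0 0 20 0 0.6" --pt "0 0 14 0 0.6" --pt "0 0 5 0 0.6" --pt "0 0 2 0 0.6" --pt "0 0 0 0 0.6"

```text
t: 12.78
eef_pos: [0.402, -0.2814, 0.2297]
eef_rot: [3.142, 0.001, 2.527]
contact_force: [-0.2, -1.3, -0.1]
gripper_width: 0.0517
finger_force: 0.0
```

Request:
arm_command --pt "0 0 0 0 0.3" --pt "0 0 0 0 0.0" --pt "0 0 0 0 0.0" --pt "0 0 0 0 0.0" --pt "0 0 0 0 0.0" --pt "0 0 0 0 0.0" --pt "0 0 0 0 0.0"

```text
t: 13.37
eef_pos: [0.4022, -0.2808, 0.23]
eef_rot: [3.139, 0.001, 2.527]
contact_force: [3.6, 6.2, 6.0]
gripper_width: 0.0101
finger_force: 58.5
```

Gripped on the rod (10 mm opening). Now I'll follow the arc: tool +y is the reader's left and −z is up.

Request:
arm_command --pt "0 0.1 -4.2 0 0" --pt "0 0.3 -4.2 0 0" --pt "0 0.6 -4.1 0 0" --pt "0 0.8 -4.1 0 0" --pt "0 1.0 -4.1 0 0" --pt "0 1.2 -4.0 0 0" --pt "0 1.4 -3.95 0 0" --pt "0 0 0 0 0" --pt "0 0 0 0 0"

```text
t: 14.12
eef_pos: [0.405, -0.2769, 0.2581]
eef_rot: [3.142, 0.001, 2.527]
contact_force: [4.6, -0.7, -4.5]
gripper_width: 0.0101
finger_force: 58.5
```

Request:
arm_command --pt "0 1.6 -3.9 0 0" --pt "0 1.8 -3.8 0 0" --pt "0 2.0 -3.7 0 0" --pt "0 2.2 -3.6 0 0" --pt "0 2.4 -3.4 0 0" --pt "0 2.5 -3.3 0 0" --pt "0 2.7 -3.2 0 0" --pt "0 2.9 -3.0 0 0" --pt "0 0 0 0 0" --pt "0 0 0 0 0"

```text
t: 14.95
eef_pos: [0.4145, -0.2634, 0.2864]
eef_rot: [-3.136, 0.002, 2.525]
contact_force: [-6.0, -12.6, 3.3]
gripper_width: 0.0096
finger_force: 58.8
```

Request:
arm_command --pt "0 3.0 -2.9 0 0" --pt "0 3.2 -2.7 0 0" --pt "0 3.3 -2.5 0 0" --pt "0 3.4 -2.4 0 0" --pt "0 3.6 -2.2 0 0" --pt "0 3.7 -2.0 0 0" --pt "0 3.8 -1.8 0 0" --pt "0 3.9 -1.6 0 0" --pt "0 0 0 0 0" --pt "0 0 0 0 0"

```text
t: 15.78
eef_pos: [0.4301, -0.2412, 0.3069]
eef_rot: [-3.134, 0.005, 2.524]
contact_force: [-15.4, -13.1, 29.3]
gripper_width: 0.0095
finger_force: 62.0
```

The force is radially outward, so the commanded arc runs about 3 mm too low. I'll raise it and continue slowly.

Request:
arm_command --pt "0 0 -2.0 0 0" --pt "0 0 -1.5 0 0" --pt "0 4.0 -1.4 0 0" --pt "0 4.0 -1.2 0 0" --pt "0 4.0 -1.0 0 0" --pt "0 0 0 0 0" --pt "0 0 0 0 0"

```text
t: 16.37
eef_pos: [0.4383, -0.2301, 0.3124]
eef_rot: [-3.14, 0.003, 2.526]
contact_force: [-1.4, -3.9, 11.1]
gripper_width: 0.0097
finger_force: 62.1
```

Request:
arm_command --pt "0 4.1 -1.3 0 0" --pt "0 4.1 -0.8 0 0" --pt "0 4.1 -0.4 0 0" --pt "0 4.1 -0.2 0 0" --pt "0 0 0 0 0" --pt "0 0 0 0 0" --pt "0 0 0 0 0"

```text
t: 16.95
eef_pos: [0.448, -0.2165, 0.3145]
eef_rot: [-3.141, 0.003, 2.526]
contact_force: [1.9, -2.4, 6.7]
gripper_width: 0.01
finger_force: 62.4
```

Run:
```python
from h import *
s=snap('side','s7'); t=snap('top','t7')
o=get_obs();print(o['t'],o['eef_pos'],o['eef_rot'],o['contact_force'],o['wrist_torque'],o['finger_force'])
a=cv2.resize(s[190:350,200:350],None,fx=3.4,fy=3.4,interpolation=cv2.INTER_CUBIC)
b=cv2.resize(t[170:280,340:430],None,fx=3,fy=3,interpolation=cv2.INTER_CUBIC)
im=np.zeros((544,800,3),np.uint8); im[:a.shape[0],:510]=a; im[:330,520:790]=b
cv2.imwrite('pics/s7c.png',im[:,:,::-1])
```

```text
17.05 [ 0.4479824  -0.21653455  0.31451034] [-3.14158153e+00  2.50329743e-03  2.52638955e+00] [ 2.78408173 -2.17872972  6.65670063] [-0.5718106  -0.36642218 -0.1405042 ] 62.406771183013916
```

View pics/s7c.png

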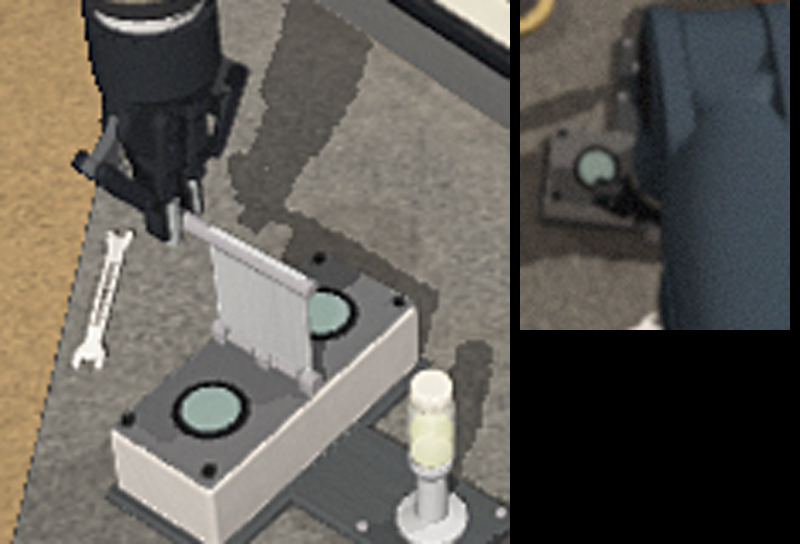

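Run:
```python
from h import *
np.set_printoptions(linewidth=200)
yaw=-.615; p=(.6085-.085*np.cos(yaw),-.3295-.085*np.sin(yaw),yaw)
def W(x,y,z):
    c,s=np.cos(yaw),np.sin(yaw); return np.array([p[0]+(c*x-s*y)/1e3,p[1]+(s*x+c*y)/1e3,z/1e3])
for x in(-6,-80):
  for y,z in((0,75),(-8,155),(0,155),(8,155)): print(x,y,z,proj('side',W(x,y,z)).round(2))
print('hinge->tool y',np.array([.44798,-.21653])-W(-112,0,0)[:2])
g=cv2.cvtColor(load('side')[0],cv2.COLOR_RGB2GRAY)
print(g[268:280,282:300]); print(g[294:308,282:300])
```

```text
-6 0 75 [291.16 301.74]
-6 -8 155 [286.83 275.99]
-6 0 155 [289.41 273.74]
-6 8 155 [291.98 271.52]
-80 0 75 [264.33 286.54]
-80 -8 155 [258.89 260.83]
-80 0 155 [261.51 258.7 ]
-80 8 155 [264.1  256.59]
hinge->tool y [ 0.00038437 -0.00069083]
[[236 214 201 108  62  59  82  80  80  76  80  76  77  81  79  79  80  80]
 [198 224 235 204 192  97  65  69  75  77  78  79  79  80  78  80  80  78]
 [187 192 196 219 235 200 171  70  67  71  78  79  76  82  77  75  78  75]
 [183 184 183 185 203 231 225 227 101  78  68  74  79  79  81  77  80  82]
 [173 179 184 182 185 198 197 199 166 147 122  85  78  80  80  78  78  79]
 [141 157 174 179 186 184 185 194 192 184 133 100  80  82  84  82  80  77]
 [175 175 147 160 175 182 186 190 186 148 136  93  47  42  49  69  71  83]
 [184 185 173 146 140 168 176 182 160 128 116  31   0   1   1  19  23  37]
 [184 186 181 174 171 147 132 171 148 125 136 169 160 154 118 111  28   0]
 [182 184 179 183 182 175 165 150 133 139 160 170 165 169 161 164 163 160]
 [179 180 178 180 182 182 180 170 144 156 162 160 161 162 162 165 167 173]
 [182 183 179 179 183 181 178 1
[... 395 characters left out ...]
 72  91 123 117 112 109]
 [105 138 173 179 177 144 138 180 193 174 143 102  72  80 121 114 116 148]
 [ 96 103 116 149 172 139 162 190 186 183 172 153 116  76 118 112 156 239]
 [103  99 100 108 120 129 163 185 185 184 169 135 117  71 123 161 238 219]
 [103 102 102 100  97 111 152 170 178 185 130 122 122 117 167 235 214 176]
 [104 103 103 103 100 105 139 153 165 167 123 127 121 173 233 210 174 164]
 [104 102 103 102 103 106 134 154 158 152 119 135 190 235 209 170 164 163]
 [104 102 102 104 100 103 107 122 147 159 123 185 235 206 170 164 166 166]
 [104 104 119 116  97 100  97  98 123 155 175 229 204 168 164 166 165 167]
 [114 117 121 119 116 115 113 107 115 152 227 199 165 164 167 168 164 167]]
```

The view shows the flap standing up with both ports open (210,410) and (327,312). The vial stands on the post at (432,420). The plate edge is vertical to about 0.02 rad, and the TCP is within 1 mm of the hinge plane. I'll hold a moment and hand in.

Request:
arm_command --pt "0 0 0 0 0" --pt "0 0 0 0 0" --pt "0 0 0 0 0" --pt "0 0 0 0 0" --pt "0 0 0 0 0" --pt "0 0 0 0 0"

```text
t: 17.55
eef_pos: [0.448, -0.2165, 0.3145]
eef_rot: [3.142, 0.002, 2.526]
contact_force: [2.1, -3.1, 7.3]
gripper_width: 0.0095
finger_force: 62.4
```

```bash
python3 -c "
from station import *
print(sign_off())"
```

```text
the job is handed in; nothing more can be done
None
```

I handed the job in at about 17.6 s: the vial stands released and centred on the post, and the gripper holds the flap still within about 0.02 rad of upright, but the hand-in gave no verdict.

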